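# Open a bench mill's fill port and close its feed guard

## Task

Get the bench mill ready for feeding: unscrew the blue cap from its fill neck (anticlockwise seen from above, regripping as needed), lift it off and set it down gently, upright with its square grip on top, on the wooden slatted board, and let go of it. Then slide the feed guard by its yellow handle across the open port until its steel tongue is fully home in the red switch. Leave the two jars, the timer and the wooden stamp where they stand.

Things in the scene. Friction and masses are not known exactly. Their poses are not given: they have to be found in the camera images.
- cap: Blue screw cap, 66 mm round, 62 mm high, 0.12 kg, loose. Origin: centre of the skirt's lower rim, z up. Skirt 0 to 34 mm up. Starts screwed down on the mill's neck, origin 93 mm above the table, cap x along mill x. Anticlockwise from above it rises 4 mm per rad, with up to 3 mm axial play; off the thread after about 3.9 rad (225 degrees), 15 mm up. Turns easily, stays where left, cannot be pulled off unturned.
- cap_grip (a point): Centre of the top of the cap's square grip, 62 mm above the cap's origin. The grip is 40 x 40 mm with rounded edges, 28 mm tall, flats square to the cap's x and y: pinch it from above across two flats. The cap's round flange (radius 33 mm) lies right below the grip, 34 mm above the cap's origin: fingertips must stay above it.
- cap_mark (a point): White index line on the top of the cap's flange, 30 mm from its axis along the cap's +x, 34 mm above the cap's origin.
- mill: White bench mill, fixed, deck 85 mm high. Origin: on the table right below the fill neck's axis, z up. Housing x = +-65 mm, y = -107 to +192 mm. Red interlock switch on the deck at y = -44 to -94 mm, up to 144 mm high. The feed guard rides on the deck at the +y side.
- port (a point): Centre of the top of the steel fill neck, 123 mm above the table. The neck is 54 mm over its thread, 38 mm tall from the deck. Once the cap is off the thread, lift it straight up at least 30 mm more to clear the neck.
- switch_slot (a point): Mouth of the slot in the red switch, 29 x 9 mm, facing the mill's +y, 127 mm above the table.
- feed_guard (a joint): Slide of the feed guard along the mill's -y, m. 0 = parked fully open at the +y end; 0.146 (stop) = over the port with the tongue fully home in the switch. Starts at 0 to 0.02. About 2 N of friction plus light damping (4 N per m/s); stays where it is left. The cap on the neck blocks it.
- guard_handle (a point): Middle of the top of the guard's yellow handle, an upright fin 56 mm (mill x) x 12 mm (mill y), 38 mm tall, top 167 mm above the table: pinch from above, closing along mill y. Guard: aluminium grille 78 mm long (mill y), 101 mm wide, top 129 mm high; 24 x 5 mm steel tongue standing out 29 mm towards -y. The handle lies 25 mm on the +y side of the guard's middle.
- board: Wooden slatted board, fixed, 246 (x) x 279 (y) x 28 mm, flat on the table. Origin: centre of its underside. Top 28 mm above the table.
- rose_jar: Small glass jar, white lid, pink contents, 59 mm wide, 64 mm high. Origin: centre of its underside. Bystander.
- tea_jar: Small glass jar, white lid, green contents, 59 mm wide, 64 mm high. Origin: centre of its underside. Bystander.
- kitchen_timer: Wind-up timer with teal dial, 72 mm wide, 48 mm high. Origin: centre of its underside. Bystander.
- wood_stamp: Wooden hand stamp, 36 x 36 x 74 mm, upright. Origin: centre of its underside. Bystander.
Mind the look-alikes: they are no part of the job. There is more than one size of the cap; the one meant has the size given above.

How it is judged:
On the way, in this order (a step that is already met when the one before it is completed fails the run):
1. the cap has been turned about 200 degrees anticlockwise, rising on its thread (y of cap_mark in the frame of mill below -0.007 m and z of cap in the frame of mill between 0.101 and 0.118 m and horizontal distance between cap and mill below 0.01 m), for 0.05 s.
2. the cap stands upright on the slatted board, let go (angle between cap's own z axis and vertical below 0.12 rad and height (world z) of cap between 0.018 and 0.04 m and x of cap in the frame of board between -0.105 and 0.105 m and y of cap in the frame of board between -0.122 and 0.122 m and linear speed of cap below 0.02 m/s and contact force between cap and board above 0.3 N and contact force between cap and the fingers below 0.05 N), for 0.2 s.
3. the guard is over the port, its tongue fully home in the switch (value of joint feed_guard above 0.141 m), for 0.2 s.
At the end, for the whole second after the job is handed in: The cap stands upright (within 7 degrees) and at rest on the slatted board, its centre at least 17 mm inside the board's edges, not touched by the fingers; the guard is within 5 mm of its closed stop, tongue in the switch (all of step 2 and value of joint feed_guard above 0.141 m).
It fails at once if a jar, the timer or the stamp moved more than 25 mm (distance of any of rose_jar, tea_jar, kitchen_timer, wood_stamp from where it was at the start of the episode above 0.025 m).
It fails at once if the cap was dropped (falls freely, out of the fingers, faster than 0.6 m/s) (linear speed of cap above 0.6 m/s and contact force between cap and the fingers below 0.1 N).
It fails at once if the cap was slammed on the board (over 80 N) (contact force between cap and board above 80 N).
It also fails if it takes over 72 s, if anything falls off the work surface, if the arm or the gripper's body presses on something with over 40 N, if the wrist force passes 120 N, or if a joint passes its speed limit or range.

## Robot

A 7-joint arm with a two-finger parallel gripper is mounted at the origin on a cart in front of the work surface, level with it; the furniture and walls round the work are solid. World frame = base frame: x ahead of the robot, y to its left, z up, the work surface at z = 0. Lengths are in m, angles in rad, forces in N, time in s.
With the tool pointing down it reaches from about 0.4 to 0.85 m from the base axis. Payload 10.4 kg.
Tool frame: the origin (TCP) lies midway between the tips of the shut fingers; the grasp point (between the pads) lies 19 mm behind it; z points along the fingers, y is the line along which they close (so a half turn about z gives the same grasp; the last joint's range is limited). The gripper opens to 85 mm and grips with 20 to 120 N. Pads are 22 mm wide; open, the fingers measure 114 mm over their backs; the gripper's body (76 mm by 85 mm) begins 54 mm behind the grasp point. The pads swing forward as they close: fully open they stand 13 mm farther back than shut.
Start: joints at [-1.345, 0.332, -0.065, 1.46, 0.022, 1.35, -0.088], TCP at [0.154, 0.606, 0.198] pointing down, gripper open.
Joint ranges: [-2.6, 2.6], [-0.5, 2.12], [-1.47, 1.34], [0.16, 2.42], [-1.27, 4.41], [0.06, 2.06], [-2.6, 2.6]. Speed limits (rad/s): [2.22, 2.22, 2.79, 2.79, 3.14, 3.14, 3.14].

## Interface

Orientations are given as a unit quaternion [w, x, y, z].
In Python, from plant import robot, imaging gives the robot as it stands.
- The arm moves only by the tool step_arm, never from a script. Its argument "moves" is a list of rows, each a list of 3 entries, a list of its own where there are three numbers: the shift along the tool's x, y, z in mm, then the turn, a rotation vector about the tool's x, y, z in rad, then the opening, from 0 (shut) to 1 (fully open). In form: [[[x, y, z], [ax, ay, az], jaw], ...]. A call has 1 to 12 rows; each row is the pose to reach, as a shift and turn from the pose commanded when the call began, along the tool's axes at that moment; what a row does not reach only later rows make up. A row lasts 1/10 s, in which the tool goes at most 50 mm and 8.59 degrees, less where a joint would pass 70% of its speed; a pose out of reach is approached as far as the arm can. A call with a gripper value outside its range is refused whole. The fingers move at their own pace and stop on an object; the grip force is fixed at half the most. Time passes only in rows, so rows that repeat a pose let the fingers close. It gives the time, the measured TCP pose, the force, the opening and the grip force at its end, in the units of the state.
- robot.get_state(): the state, without advancing time (a new reading comes with each control period).
- imaging.get_image(name): name is "side" or "top" or "wrist"; returns (picture, depth): 420x560x3 uint8, red, green, blue; 420x560 float32, m along the optical axis (not along the pixel's ray), 0 where there is no reading.
- imaging.get_calibration(name): a dict with "fx", "fy", "cx", "cy" (pixels), "k1" (the pictures are not rectified: a ray, as slopes to the right and down, at radius r is drawn at 1 + k1 r^2 times it, then the intrinsics apply), "R" (3x3) and "t" (3): a world point X has camera coordinates R X + t. Camera axes: x right, y down, z forward; pixel columns grow to the right and rows downward; lengths in m; the calibration is good to about 2 mm. A picture is of the moment at which its call begins: read the wrist's pose just before it. get_calibration takes no time and is no camera call; for the wrist camera it gives the pose at the moment of the call.
- robot.hand_in(): hands the job in; it is judged then, once.
The state is a dict: "time": time; "joint_positions": joint angles; "dq": joint speeds; "effort": joint torques, N m; "tcp_pos": TCP position; "eef_rot": TCP orientation; "contact_force": force on the tool from outside, world axes, zero at the start; "torque": the same for the moment, N m; "width": opening from 0.0 (shut) to 1.0 (fully open); "finger_force": force on a finger pad.
Only numpy, scipy, OpenCV 4.12 (cv2) and the standard library are available. Lean on these libraries where they do the work, as an engineer would, in place of code of your own. Each camera call takes 0.05 s, during which the arm holds its last target. There are 200 camera calls.

## Working session

There is one attempt and no reset: what is moved stays moved. The work goes in short steps, Python scripts to look and compute and a tool call to move; the robot and the scene stay as the last step left them, time stands still between calls to the robot, and variables do not carry over. Pictures are saved under pics/ and viewed, at most 10 in all, crops included, and the job is handed in when it is done.

Besides the shell and the picture viewer there is one more tool, called as name([rows], argument=value, ...), one row to a line, values as JSON. step_arm: Moves the arm, as the interface text tells. Its arguments: {"type":"object","properties":{"moves":{"type":"array"}},"required":["moves"]}

```bash
mkdir -p pics
cat > h.py <<'E'
import numpy as np, cv2
from plant import robot, imaging
def grab(n):
    c=imaging.get_calibration(n); p,d=imaging.get_image(n); return p,d,c
def rays(c,uv):
    uv=np.atleast_2d(np.asarray(uv,float)); K=np.array([[c['fx'],0,c['cx']],[0,c['fy'],c['cy']],[0,0,1]])
    s=cv2.undistortPoints(uv[:,None],K,np.array([c['k1'],0,0,0.]))[:,0]
    return np.c_[s,np.ones(len(s))]
def onplane(c,uv,z):
    R=np.array(c['R']);t=np.array(c['t']);d=rays(c,uv)@R; o=-R.T@t
    return o+d*((z-o[2])/d[:,2])[:,None]
def atdepth(c,uv,dep):
    R=np.array(c['R']);t=np.array(c['t']); return (rays(c,uv)*np.ravel(dep)[:,None]-t)@R
def save(n,p): cv2.imwrite('pics/'+n,p[:,:,::-1])
E
python3 - <<'E'
from h import *
s=robot.get_state();print(s)
for n in('top','side'):
    p,d,c=grab(n); save(n+'1.png',p); np.savez(n+'1.npz',p=p,d=d); print(n,-np.array(c['R']).T@c['t'],np.round(c['R'],2).tolist())
E
```

```text
{'time': 0.0, 'joint_positions': array([-1.34457884,  0.33288804, -0.06471412,  1.46095287,  0.02161334,
        1.34986944, -0.08851459]), 'dq': array([-4.88084154e-06, -7.90892443e-04,  2.16975815e-03,  1.76431003e-03,
        3.19743898e-04, -1.73396990e-03, -1.64980878e-03]), 'effort': array([ 3.64465232e-04, -6.25450230e+01,  4.93639405e-02, -3.91611171e+01,
        1.61861797e-02,  9.96442657e-03,  2.27824671e-05]), 'tcp_pos': array([0.15381145, 0.60534625, 0.19710038]), 'eef_rot': array([-5.17195708e-05,  1.24076668e-01,  9.92272380e-01, -7.08895596e-04]), 'contact_force': array([0.46698145, 0.1716745 , 0.14302086]), 'torque': array([0.01904665, 0.05307304, 0.03730879]), 'finger_force': 0.0, 'width': 0.9989921610948167}
top [0.35270713 0.09047533 1.4415859 ] [[-0.03, -1.0, 0.01], [-0.99, 0.02, -0.15], [0.15, -0.01, -0.99]]
side [ 0.59638501 -0.76522573  0.83932503] [[1.0, 0.03, -0.02], [0.01, -0.65, -0.76], [-0.04, 0.76, -0.65]]
```

View pics/top1.png

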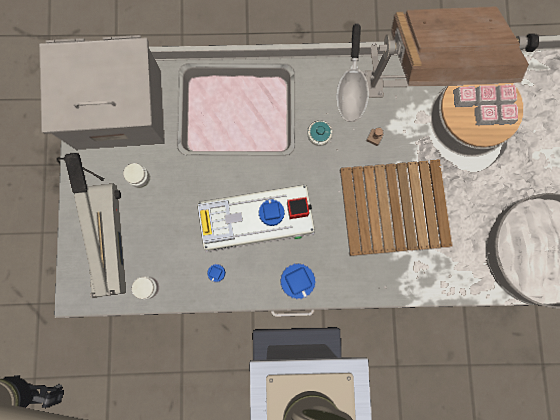

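View pics/side1.png

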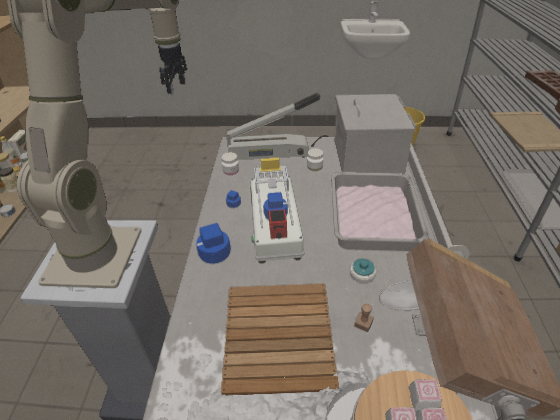

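Candidates for the cap in the top view are the small blue cap at (216,273), the large blue cap at (297,281) and the blue cap on the mill's neck at (271,212). By the description it is the one on the mill. The handle is at (206,221), the switch at (298,207) and the board at (396,207). Next I'll measure these and check in one close crop.

```bash
cat > m.py <<'E'
from h import *
p=np.load('top1.npz')['p'];d=np.load('top1.npz')['d'];c=imaging.get_calibration('top')
hsv=cv2.cvtColor(p,cv2.COLOR_RGB2HSV)
def blobs(lo,hi,mn=15):
    m=cv2.inRange(hsv,lo,hi); n,l,s,ce=cv2.connectedComponentsWithStats(m)
    for i in range(1,n):
        if s[i,4]>=mn: yield s[i],ce[i],l==i
for nm,lo,hi in(('blue',(105,120,60),(125,255,255)),('yellow',(20,150,120),(32,255,255)),('red',(0,170,80),(6,255,255))):
    for s,ce,m in blobs(lo,hi):
        v,u=np.nonzero(m); P=atdepth(c,np.c_[u,v],d[m]); zt=np.percentile(P[:,2],90)
        top=P[P[:,2]>zt-.008]; bb=cv2.minAreaRect((top[:,:2]*1000).astype(np.float32))
        print(nm,ce.round(1),s[4],'z',zt.round(3),'topmean',top.mean(0).round(4),'rect',np.round(bb[0]+bb[1]+(bb[2],),1))
# white deck & board
for nm,box,z0,z1 in(('deck',(190,180,320,255),.078,.092),('board',(330,150,460,265),.022,.034)):
    u,v=np.meshgrid(np.arange(box[0],box[2]),np.arange(box[1],box[3])); P=atdepth(c,np.c_[u.ravel(),v.ravel()],d[v.ravel(),u.ravel()])
    k=P[(P[:,2]>z0)&(P[:,2]<z1)]; print(nm,len(k),np.median(k[:,2]),cv2.minAreaRect((k[:,:2]*1000).astype(np.float32)))
cr=p[170:265,185:325]; cv2.imwrite('pics/crop1.png',cv2.resize(cr,None,fx=5.7,fy=5.7,interpolation=cv2.INTER_CUBIC)[:,:,::-1])
E
python3 m.py
```

```text
blue [271.2 212.5] 500 z 0.157 topmean [0.5337 0.0896 0.1655] rect [455.3  81.1 202.1  39.9   5.9]
blue [216.  272.5] 228 z 0.047 topmean [0.387  0.2419 0.0568] rect [365.7 176.1 170.8  28.7  71.9]
blue [297.4 280.4] 895 z 0.089 topmean [0.3598 0.0242 0.0988] rect [352.   40.3  53.9  90.6  24.8]
yellow [205.2 222.1] 171 z 0.169 topmean [0.5108 0.2565 0.1665] rect [511.5 256.9  53.6  11.3   8.4]
red [298.1 209.6] 102 z 0.147 topmean [0.5347 0.0226 0.1756] rect [457.8  39.3  55.3 227.2  77.7]
deck 3150 0.08497825531042316 ((529.9241333007812, 131.35763549804688), (129.71726989746094, 296.67352294921875), 7.85174560546875)
board 7905 0.027912628414737312 ((570.4034423828125, -279.4224548339844), (274.4207458496094, 335.5841064453125), 3.386064052581787)
```

View pics/crop1.png

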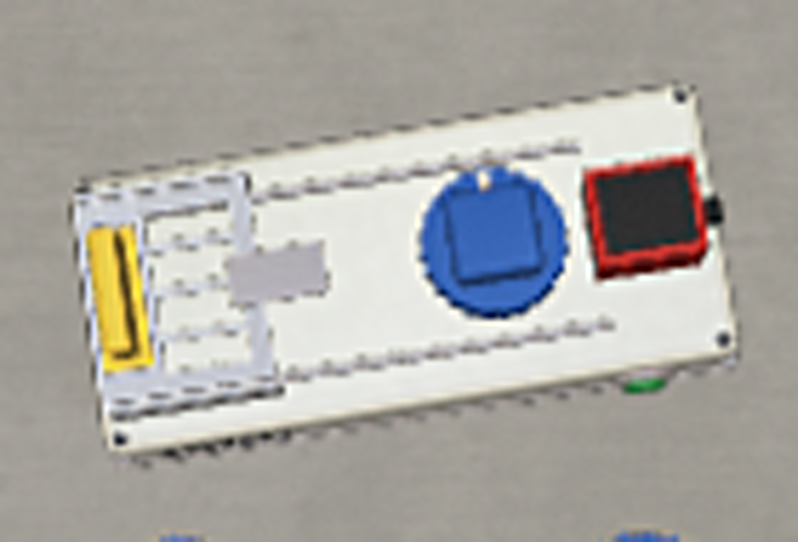

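The crop shows the cap on the mill: square grip at crop (490,232), white mark at (485,180) pointing along mill +x, handle at (122,297), switch at (645,215). The grip is about 40 mm and the flange about 66 mm, so this is the right cap. The mill yaw is about 7.9°, with the neck near (0.536, 0.089).

step_arm([
  [[-50,-40,-50],[0,0,0.12],0.6],
  [[-100,-80,-100],[0,0,0.25],0.6],
  [[-497,-406,-103],[0,0,1.186],0.6],
  [[-497,-406,-103],[0,0,1.186],0.6],
  [[-497,-406,-103],[0,0,1.186],0.6],
  [[-497,-406,-103],[0,0,1.186],0.6],
  [[-497,-406,-103],[0,0,1.186],0.6],
  [[-497,-406,-103],[0,0,1.186],0.6],
  [[-497,-406,-103],[0,0,1.186],0.6],
  [[-497,-406,-103],[0,0,1.186],0.6],
  [[-497,-406,-103],[0,0,1.186],0.6],
  [[-497,-406,-103],[0,0,1.186],0.6],
])

```text
time: 1.3
tcp_pos: [0.4981, 0.1397, 0.2963]
eef_rot: [-0.0, 0.657, 0.754, 0.0]
contact_force: [0.6, 1.2, 0.2]
width: 0.6
finger_force: 0.0
```

step_arm([
  [[0,0,0],[0,0,0],0.6],
  [[0,0,0],[0,0,0],0.6],
])

```text
time: 1.5
tcp_pos: [0.4977, 0.1405, 0.2959]
eef_rot: [-0.0, 0.658, 0.753, -0.0]
contact_force: [-1.6, 0.6, -0.5]
width: 0.599
finger_force: 0.0
```

Run:
```python
from h import *
s=robot.get_state();print(s['time'],s['tcp_pos'],s['eef_rot'],s['joint_positions'].round(2),s['width'],s['contact_force'])
p,d,c=grab('wrist'); save('w1.png',p); np.savez('w1.npz',p=p,d=d,**c)
```

```text
1.5 [0.4977401  0.14053507 0.29587121] [-1.37224429e-04  6.58432312e-01  7.52639894e-01 -2.48700702e-04] [-0.82  0.04  0.48  1.6  -0.02  1.5  -0.21] 0.5991708868301645 [-1.5782838   0.58471092 -0.50825945]
```

View pics/w1.png

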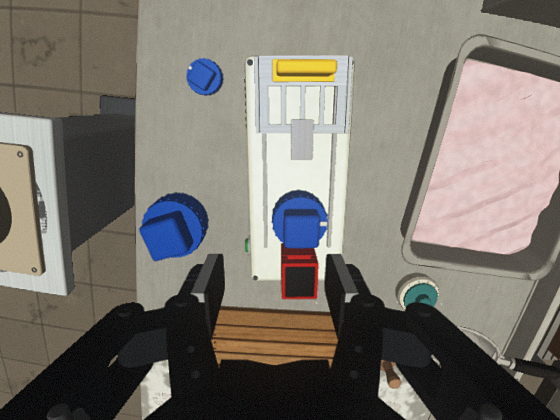

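The wrist view shows the cap grip at (302,228), its mark at (323,224), the handle at (305,70) and the switch at (299,275). The arm stopped about 64 mm short, so I'll measure and then correct.

```bash
cat > mw.py <<'E'
from h import *
import sys
def meas(p,d,c):
    hsv=cv2.cvtColor(p,cv2.COLOR_RGB2HSV); v,u=np.indices(d.shape); P=atdepth(c,np.c_[u.ravel(),v.ravel()],d.ravel()).reshape(d.shape+(3,))
    b=(hsv[...,0]>103)&(hsv[...,0]<127)&(hsv[...,1]>110)&(P[...,1]<.14)&(P[...,0]>.45)
    y=(hsv[...,0]>18)&(hsv[...,0]<34)&(hsv[...,1]>140)
    for n,m,lo,hi in(('grip',b,.148,.19),('flange',b,.120,.142),('handle',y,.155,.175)):
        k=P[m&(P[...,2]>lo)&(P[...,2]<hi)]
        if len(k)<20: print(n,len(k)); continue
        r=cv2.minAreaRect((k[:,:2]*1000).astype(np.float32)); e=cv2.minEnclosingCircle((k[:,:2]*1000).astype(np.float32))
        print(n,len(k),'z',np.median(k[:,2]).round(4),'rect',np.round(r[0]+r[1]+(r[2],),1),'circ',np.round(e[0]+(e[1],),1))
    w=(hsv[...,1]<40)&(P[...,2]>.083)&(P[...,2]<.087)
    k=P[w]; 
    if len(k)>100: r=cv2.minAreaRect((k[:,:2]*1000).astype(np.float32)); print('deck',np.round(r[0]+r[1]+(r[2],),1))
    return P
if __name__=='__main__':
    z=np.load('w1.npz'); meas(z['p'],z['d'],z)
E
python3 mw.py
```

```text
grip 1209 z 0.1552 rect [534.5  90.9  39.7  39.    7.7] circ [534.4  90.9  26.1]
flange 992 z 0.1274 rect [532.7  95.6  65.3  56.1  14.3] circ [533.7  91.4  33.2]
handle 821 z 0.1672 rect [511.6 257.1  54.7  11.4   8. ] circ [511.5 257.2  27.5]
deck [745.4 152.6 492.3 748.2  77.3]
```

step_arm([
  [[-27,15,0],[0,0,0],0.65],
  [[-54,30,0],[0,0,0],0.65],
  [[-54,30,45],[0,0,0],0.65],
  [[-54,30,90],[0,0,0],0.65],
  [[-54,30,110],[0,0,0],0.65],
  [[-54,30,110],[0,0,0],0.65],
  [[-54,30,110],[0,0,0],0.65],
])

```text
time: 2.25
tcp_pos: [0.5344, 0.0933, 0.1869]
eef_rot: [-0.0, 0.657, 0.754, 0.0]
contact_force: [0.2, -0.0, 1.2]
width: 0.646
finger_force: 0.0
```

Run:
```python
from mw import *
s=robot.get_state();print(s['tcp_pos'],s['eef_rot'].round(4),s['joint_positions'].round(2),s['contact_force'].round(1))
p,d,c=grab('wrist'); save('w2.png',p); meas(p,d,c)
```

```text
[0.53441439 0.09334525 0.18691105] [-0.000e+00  6.568e-01  7.541e-01  2.000e-04] [-0.73  0.16  0.53  1.72 -0.08  1.28 -0.04] [ 0.2 -0.   1.2]
grip 2829 z 0.1553 rect [534.7  90.4  40.1  39.5   7.6] circ [534.7  90.7  25.9]
flange 2053 z 0.1275 rect [534.6  91.9  64.3  65.3  74.7] circ [534.5  90.4  33.8]
handle 0
deck [530.1 120.3 126.4 269.9   7.8]
```

View pics/w2.png

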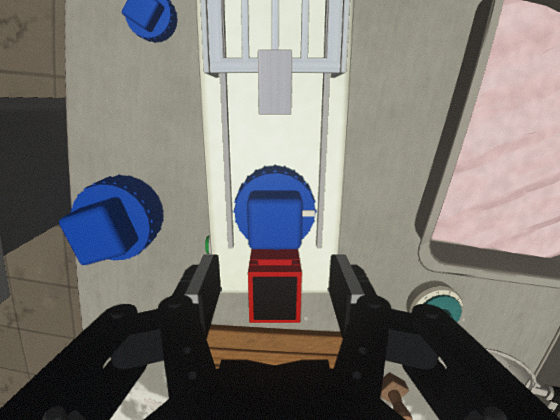

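The wrist view shows the cap straight ahead: grip at (274,222), mark at (309,213), fingers clear on both sides. I'll descend and grip, shifting −2.7 mm in x.

step_arm([
  [[-3,0,20],[0,0,0],0.65],
  [[-3,0,40],[0,0,0],0.65],
  [[-3,0,50],[0,0,0],0.65],
  [[-3,0,57],[0,0,0],0.65],
  [[-3,0,57],[0,0,0],0.65],
  [[-3,0,57],[0,0,0],0.2],
  [[-3,0,57],[0,0,0],0.2],
  [[-3,0,57],[0,0,0],0.2],
  [[-3,0,57],[0,0,0],0.2],
  [[-3,0,57],[0,0,0],0.2],
])

```text
time: 3.3
tcp_pos: [0.535, 0.0893, 0.1293]
eef_rot: [0.0, 0.657, 0.754, 0.0]
contact_force: [0.6, 0.7, -0.6]
width: 0.2
finger_force: 0.0
```

Run:
```python
from h import *
s=robot.get_state();print(s['tcp_pos'],s['width'],s['finger_force'],s['joint_positions'].round(2))
p,d,c=grab('wrist'); q,d2,c2=grab('side'); X=np.array([[.535,.09,.14]])
a=cv2.resize(q[150:280,200:360],(560,455))
save('w3.png',np.vstack([cv2.resize(p,None,fx=.95,fy=.95)[200:],cv2.resize(a,(532,380))]))
```

```text
[0.5349861  0.08925132 0.12934346] 0.1996779394088521 0.0 [-0.72  0.21  0.53  1.8  -0.12  1.16 -0.01]
```

View pics/w3.png

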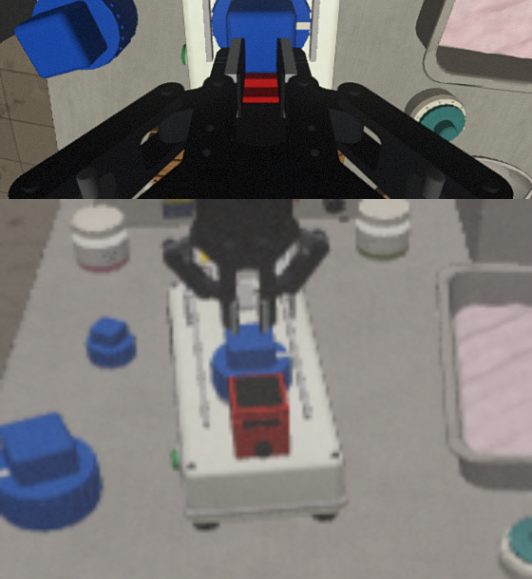

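The picture shows the fingers shut to about 17 mm, apparently above or behind the grip rather than round it. I'll check where the tips really are using depth.

Run:
```python
from h import *
for n in('wrist','side'):
    p,d,c=grab(n); R=np.array(c['R']);t=np.array(c['t'])
    print(n,'cam',(-R.T@t).round(3))
    for X in([.535,.0893,.1293],[.535,.0893,.155],[.534,.0906,.155]):
        k=R@X+t; s=k[:2]/k[2]; s=s*(1+c['k1']*(s@s)); print(' proj',X,(s[0]*c['fx']+c['cx']).round(),(s[1]*c['fy']+c['cy']).round(),'dep',k[2].round(3))
    v,u=np.indices(d.shape); P=atdepth(c,np.c_[u.ravel(),v.ravel()],d.ravel()).reshape(d.shape+(3,))
    dark=(p.max(2)<75)&(np.hypot(P[...,0]-.535,P[...,1]-.09)<.13)&(P[...,2]>.10)&(P[...,2]<.30)&(d>0)
    k=P[dark]
    for z in np.arange(.12,.24,.01):
        q=k[(k[:,2]>=z)&(k[:,2]<z+.01)]
        if len(q)>3: print('  z',z.round(2),len(q),'x',q[:,0].min().round(3),q[:,0].max().round(3),'y',q[:,1].min().round(3),q[:,1].max().round(3))
```

```text
wrist cam [0.524 0.167 0.306]
 proj [0.535, 0.0893, 0.1293] 275.0 239.0 dep 0.192
 proj [0.535, 0.0893, 0.155] 275.0 258.0 dep 0.168
 proj [0.534, 0.0906, 0.155] 274.0 256.0 dep 0.167
  z 0.12 170 x 0.472 0.568 y 0.041 0.215
  z 0.13 400 x 0.514 0.552 y 0.044 0.112
  z 0.14 2388 x 0.514 0.562 y 0.005 0.112
  z 0.15 43 x 0.514 0.55 y 0.07 0.112
  z 0.16 101 x 0.516 0.552 y 0.08 0.102
  z 0.17 595 x 0.512 0.555 y 0.079 0.102
  z 0.18 779 x 0.512 0.555 y 0.077 0.102
  z 0.19 787 x 0.512 0.555 y 0.076 0.102
  z 0.2 1530 x 0.494 0.571 y 0.077 0.106
  z 0.21 5499 x 0.489 0.58 y 0.072 0.108
  z 0.22 5077 x 0.483 0.584 y 0.071 0.109
  z 0.23 8353 x 0.477 0.59 y 0.07 0.109
side cam [ 0.596 -0.765  0.839]
 proj [0.535, 0.0893, 0.1293] 275.0 204.0 dep 1.112
 proj [0.535, 0.0893, 0.155] 275.0 196.0 dep 1.096
 proj [0.534, 0.0906, 0.155] 275.0 196.0 dep 1.097
  z 0.12 10 x 0.534 0.56 y -0.006 0.0
  z 0.13 7 x 0.534 0.555 y -0.008 -0.003
  z 0.14 119 x 0.527 0.562 y 0.0 0.041
  z 0.17 10 x 0.515 0.555 y 0.077 0.086
  z 0.18 16 x 0.515 0.555 y 0.076 0.086
  z 0.19 15 x 0.516 0.555 y 0.078 0.086
  z 0.2 22 x 0.508 0.564 y 0.073 0.087
  z 0.21 87 x 0.496 0.574 y 0.071 0.1
  z 0.22 77 x 0.489 0.582 y 0.069 0.106
  z 0.23 81 x 0.482 0.59 y 0.068 0.103
```

The tips really are at z ≈ 0.166, about 37 mm higher than the reported TCP (0.129). The lateral position is right, at (0.5335, 0.0895). I'll open, descend 28 mm and measure the tips again.

step_arm([
  [[0,0,0],[0,0,0],0.65],
  [[0,0,0],[0,0,0],0.65],
  [[0,0,0],[0,0,0],0.65],
  [[0,0,10],[0,0,0],0.65],
  [[0,0,20],[0,0,0],0.65],
  [[0,0,28],[0,0,0],0.65],
  [[0,0,28],[0,0,0],0.65],
])

```text
time: 4.2
tcp_pos: [0.5338, 0.089, 0.0994]
eef_rot: [-0.001, 0.657, 0.753, -0.001]
contact_force: [0.6, -0.5, -0.1]
width: 0.649
finger_force: 0.0
```

```bash
cat > tips.py <<'E'
from h import *
def tips(x,y,z0=.10,lo=.115,name=None):
    s=robot.get_state();print(s['time'],s['tcp_pos'].round(4),s['width'].round(3),s['finger_force'],s['contact_force'].round(1),'j7',s['joint_positions'].round(2))
    p,d,c=grab('wrist')
    if name: save(name,p)
    v,u=np.indices(d.shape); P=atdepth(c,np.c_[u.ravel(),v.ravel()],d.ravel()).reshape(d.shape+(3,))
    dark=(p.max(2)<75)&(np.hypot(P[...,0]-x,P[...,1]-y)<.06)&(d>0)&(d<.26); k=P[dark]
    for z in np.arange(lo,.2,.005):
        q=k[(k[:,2]>=z)&(k[:,2]<z+.005)]
        if len(q)>8: print('  z',z.round(3),len(q),'x',q[:,0].min().round(3),q[:,0].max().round(3),'y',q[:,1].min().round(3),q[:,1].max().round(3))
    return p,d,c
E
python3 -c "
from tips import *
from mw import meas
meas(*tips(.535,.09))"
```

```text
Traceback (most recent call last):
  File "tips.py", line 3, in tips
    s=robot.get_state();print(s['time'],s['tcp_pos'].round(4),s['width'].round(3),s['finger_force'],s['contact_force'].round(1),'j7',s['joint_positions'].round(2))
                                                              ^^^^^^^^^^^^^^^^
AttributeError: 'float' object has no attribute 'round'
```

```bash
sed -i "s/s\['width'\].round(3)/round(s['width'],3)/" tips.py
python3 -c "
from tips import *
from mw import meas
meas(*tips(.535,.09))"
```

```text
4.2 [0.5338 0.089  0.0994] 0.649 0.0 [ 0.6 -0.5 -0.1] j7 [-0.71  0.24  0.53  1.83 -0.14  1.11  0.  ]
  z 0.115 193 x 0.502 0.565 y 0.096 0.124
  z 0.12 216 x 0.501 0.565 y 0.043 0.124
  z 0.125 207 x 0.508 0.562 y 0.039 0.123
  z 0.13 284 x 0.514 0.562 y 0.043 0.112
  z 0.135 799 x 0.505 0.562 y 0.042 0.112
  z 0.14 1107 x 0.494 0.572 y 0.035 0.112
  z 0.145 1097 x 0.492 0.573 y 0.035 0.112
  z 0.15 608 x 0.492 0.574 y 0.074 0.112
  z 0.155 513 x 0.492 0.573 y 0.074 0.104
  z 0.16 587 x 0.492 0.573 y 0.074 0.104
  z 0.165 606 x 0.492 0.574 y 0.075 0.105
  z 0.17 622 x 0.492 0.573 y 0.074 0.105
  z 0.175 464 x 0.486 0.579 y 0.078 0.106
  z 0.18 1048 x 0.475 0.59 y 0.088 0.109
  z 0.185 1824 x 0.475 0.594 y 0.07 0.11
  z 0.19 4938 x 0.475 0.595 y 0.07 0.11
  z 0.195 2025 x 0.475 0.594 y 0.07 0.109
grip 6802 z 0.1554 rect [528.4  89.5 103.2  40.    7.8] circ [527.4  97.2  51.7]
flange 4711 z 0.1276 rect [534.1  96.4  66.1  55.2   8.7] circ [534.5  91.4  33.5]
handle 0
deck [482.9 107.  251.5 241.1  86.5]
```

step_arm([
  [[0,1,4],[0,0,0],0.65],
  [[0,1,4],[0,0,0],0.65],
  [[0,1,4],[0,0,0],0.2],
  [[0,1,4],[0,0,0],0.2],
  [[0,1,4],[0,0,0],0.2],
  [[0,1,4],[0,0,0],0.2],
])

```text
time: 4.85
tcp_pos: [0.5361, 0.0894, 0.0976]
eef_rot: [0.0, 0.657, 0.754, 0.0]
contact_force: [-2.0, 0.1, 3.6]
width: 0.456
finger_force: 61.5
```

step_arm([
  [[0,0,-0.6],[0,0,-0.14],0.2],
  [[0,0,-1.2],[0,0,-0.28],0.2],
  [[0,0,-1.8],[0,0,-0.42],0.2],
  [[0,0,-2.4],[0,0,-0.56],0.2],
  [[0,0,-3],[0,0,-0.7],0.2],
  [[0,0,-3.5],[0,0,-0.84],0.2],
])

```text
time: 5.45
tcp_pos: [0.5355, 0.0893, 0.1003]
eef_rot: [-0.0, 0.29, 0.957, -0.0]
contact_force: [0.6, -0.2, -2.1]
width: 0.454
finger_force: 61.0
```

```bash
python3 -c "
from h import *
s=robot.get_state(); print(s)
p,d,c=grab('wrist'); save('w4.png',p)"
```

```text
{'time': 5.45, 'joint_positions': array([-0.61261787,  0.2365503 ,  0.41478557,  1.82092403, -0.10583793,
        1.10652068,  0.82128422]), 'dq': array([ 0.14968467, -0.01826486, -0.1756158 , -0.01088979,  0.05067415,
        0.00959322,  1.34666722]), 'effort': array([-1.23485304e+00, -4.86221373e+01,  5.05729258e+00, -3.63703358e+01,
       -8.71949550e-02, -8.72929202e-03, -2.84440711e+00]), 'tcp_pos': array([0.53551035, 0.08933474, 0.10026563]), 'eef_rot': array([-3.28963895e-04,  2.90245388e-01,  9.56952181e-01, -1.71502412e-04]), 'contact_force': array([ 0.59371549, -0.16236161, -2.05372899]), 'torque': array([-0.01756477,  0.09748023,  0.04883073]), 'finger_force': 61.01886749267578, 'width': 0.4543169498708014}
```

View pics/w4.png

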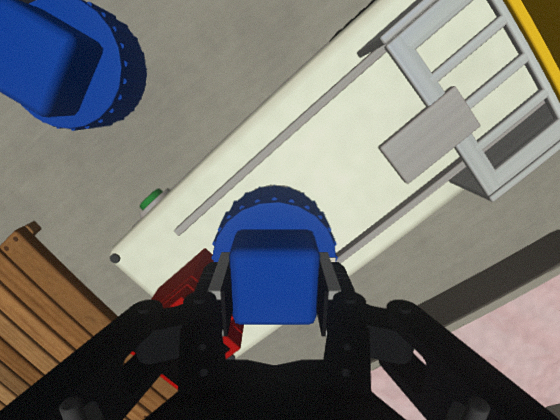

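The view shows the grip between the pads at (275,280) and the cap turning with the tool: 48° so far, no slip. Continuing.

step_arm([
  [[0,0,-0.6],[0,0,-0.14],0.2],
  [[0,0,-1.2],[0,0,-0.28],0.2],
  [[0,0,-1.8],[0,0,-0.42],0.2],
  [[0,0,-2.4],[0,0,-0.56],0.2],
  [[0,0,-3],[0,0,-0.7],0.2],
  [[0,0,-3.5],[0,0,-0.84],0.2],
  [[0,0,-4],[0,0,-0.98],0.2],
  [[0,0,-4.4],[0,0,-1.12],0.2],
  [[0,0,-4.4],[0,0,-1.12],0.2],
])

```text
time: 6.4
tcp_pos: [0.5356, 0.0895, 0.1048]
eef_rot: [-0.0, -0.26, 0.966, 0.0]
contact_force: [-0.7, 1.4, -2.3]
width: 0.454
finger_force: 61.0
```

```bash
python3 -c "
from h import *
s=robot.get_state(); print(s['joint_positions'].round(2),s['eef_rot'].round(3),s['torque'])"
```

```text
[-0.5   0.23  0.28  1.81 -0.07  1.12  1.9 ] [-0.    -0.26   0.966  0.   ] [ 0.2555411   0.09919747 -0.0225447 ]
```

step_arm([
  [[0,0,0],[0,0,0],0.6],
  [[0,0,0],[0,0,0],0.6],
  [[0,0,-15],[0,0,0],0.6],
  [[0,0,-32],[0,0,0],0.6],
  [[0,0,-32],[0,0,0.15],0.6],
  [[0,0,-32],[0,0,0.3],0.6],
  [[0,0,-32],[0,0,0.45],0.6],
  [[0,0,-32],[0,0,0.6],0.6],
  [[0,0,-32],[0,0,0.75],0.6],
  [[0,0,-32],[0,0,0.9],0.6],
  [[0,0,-32],[0,0,1.05],0.6],
  [[0,0,-32],[0,0,1.2],0.6],
])

```text
time: 7.6
tcp_pos: [0.536, 0.0894, 0.1372]
eef_rot: [0.0, 0.335, 0.942, 0.0]
contact_force: [0.6, 0.5, 0.1]
width: 0.6
finger_force: 0.0
```

step_arm([
  [[0,0,0],[0,0,0.15],0.6],
  [[0,0,0],[0,0,0.3],0.6],
  [[0,0,0],[0,0,0.45],0.6],
  [[0,0,0],[0,0,0.6],0.6],
  [[0,0,0],[0,0,0.75],0.6],
  [[0,0,0],[0,0,0.9],0.6],
  [[0,0,0],[0,0,1.05],0.6],
  [[0,0,0],[0,0,1.2],0.6],
  [[0,0,0],[0,0,1.35],0.6],
  [[0,0,0],[0,0,1.5],0.6],
  [[0,0,0],[0,0,1.65],0.6],
  [[0,0,0],[0,0,1.8],0.6],
])

```text
time: 8.8
tcp_pos: [0.536, 0.0893, 0.1372]
eef_rot: [-0.0, 0.946, 0.323, 0.0]
contact_force: [-0.4, 0.2, 0.4]
width: 0.597
finger_force: 0.0
```

step_arm([
  [[0,0,0],[0,0,0.14],0.6],
  [[0,0,0],[0,0,0.14],0.6],
  [[0,0,0],[0,0,0.14],0.6],
])

```text
time: 9.1
tcp_pos: [0.5359, 0.0894, 0.1371]
eef_rot: [0.0, 0.965, 0.262, 0.0]
contact_force: [-0.2, -0.5, 0.2]
width: 0.604
finger_force: 0.0
```

```bash
cat > mark.py <<'E'
from tips import *
p,d,c=tips(.535,.09,lo=.16)
hsv=cv2.cvtColor(p,cv2.COLOR_RGB2HSV); v,u=np.indices(d.shape); P=atdepth(c,np.c_[u.ravel(),v.ravel()],d.ravel()).reshape(d.shape+(3,))
b=(hsv[...,0]>103)&(hsv[...,0]<127)&(hsv[...,1]>110)&(np.hypot(P[...,0]-.535,P[...,1]-.09)<.05)
g=P[b&(P[...,2]>.150)]; r=cv2.minAreaRect((g[:,:2]*1000).astype(np.float32)); print('grip z',np.median(g[:,2]).round(4),np.round(r[0]+r[1]+(r[2],),1))
rr=np.hypot(P[...,0]-r[0][0]/1000,P[...,1]-r[0][1]/1000)
w=P[(hsv[...,1]<60)&(hsv[...,2]>130)&(rr<.034)&(rr>.02)&(P[...,2]>.122)&(P[...,2]<.15)]
if len(w): m=w.mean(0)*1000; print('mark',len(w),m.round(1),'ang vs mill',np.degrees(np.arctan2(m[1]-r[0][1],m[0]-r[0][0]))-7.8)
save('w5.png',p)
E
python3 mark.py
```

```text
9.1 [0.5359 0.0894 0.1371] 0.604 0.0 [-0.2 -0.5  0.2] j7 [-0.79  0.21  0.62  1.79 -0.13  1.18 -1.17]
  z 0.175 159 x 0.513 0.561 y 0.062 0.121
  z 0.18 336 x 0.513 0.561 y 0.06 0.125
  z 0.185 418 x 0.514 0.561 y 0.058 0.126
  z 0.19 489 x 0.513 0.561 y 0.058 0.126
  z 0.195 522 x 0.513 0.562 y 0.058 0.126
  z 0.2 595 x 0.512 0.562 y 0.058 0.126
grip z 0.162 [535.1  90.4  41.3  99.3  28.4]
mark 118 [521.9 111.5 134.7] ang vs mill 114.19236720158108
```

The mark is at 114° and the cap is 7.7 mm up, as expected. Regripping and turning on.

step_arm([
  [[0,0,16],[0,0,0],0.6],
  [[0,0,30],[0,0,0],0.6],
  [[0,0,30],[0,0,0],0.2],
  [[0,0,30],[0,0,0],0.2],
  [[0,0,30],[0,0,0],0.2],
  [[0,0,30],[0,0,0],0.2],
  [[0,0,30],[0,0,0],0.2],
])

```text
time: 9.85
tcp_pos: [0.5358, 0.0894, 0.1072]
eef_rot: [-0.0, 0.965, 0.26, -0.0]
contact_force: [-2.0, 0.7, -1.7]
width: 0.454
finger_force: 63.7
```

step_arm([
  [[0,0,-0.5],[0,0,-0.14],0.2],
  [[0,0,-1.1],[0,0,-0.28],0.2],
  [[0,0,-1.7],[0,0,-0.42],0.2],
  [[0,0,-2.2],[0,0,-0.56],0.2],
  [[0,0,-2.8],[0,0,-0.7],0.2],
  [[0,0,-3.4],[0,0,-0.84],0.2],
  [[0,0,-4],[0,0,-0.98],0.2],
  [[0,0,-4.6],[0,0,-1.12],0.2],
  [[0,0,-5.2],[0,0,-1.26],0.2],
  [[0,0,-5.8],[0,0,-1.4],0.2],
  [[0,0,-6.4],[0,0,-1.54],0.2],
  [[0,0,-7],[0,0,-1.68],0.2],
])

```text
time: 11.05
tcp_pos: [0.5363, 0.0893, 0.1145]
eef_rot: [0.0, 0.448, 0.894, 0.0]
contact_force: [0.7, -0.7, -2.0]
width: 0.455
finger_force: 63.9
```

```bash
python3 mark.py
```

```text
11.05 [0.5363 0.0893 0.1145] 0.455 63.93634557723999 [ 0.7 -0.7 -2. ] j7 [-0.6   0.22  0.4   1.81 -0.09  1.13  0.47]
  z 0.16 504 x 0.506 0.558 y 0.074 0.116
  z 0.165 470 x 0.506 0.558 y 0.065 0.115
  z 0.17 482 x 0.506 0.558 y 0.068 0.114
  z 0.175 528 x 0.506 0.559 y 0.069 0.115
  z 0.18 436 x 0.506 0.558 y 0.068 0.114
  z 0.185 681 x 0.504 0.559 y 0.068 0.117
  z 0.19 596 x 0.494 0.567 y 0.069 0.126
  z 0.195 1310 x 0.488 0.57 y 0.066 0.129
  z 0.2 3167 x 0.486 0.583 y 0.05 0.13
grip z 0.1709 [535.   89.3  98.3  40.3  36.3]
mark 26 [509.4  72.8 143.1] ang vs mill -154.92274179563006
```

Step 1 is met: about 208°, cap z 0.109. I'll turn past the thread end and lift straight up.

step_arm([
  [[0,0,-0.6],[0,0,-0.14],0.2],
  [[0,0,-1.2],[0,0,-0.28],0.2],
  [[0,0,-1.8],[0,0,-0.42],0.2],
  [[0,0,-2.2],[0,0,-0.54],0.2],
  [[0,0,-2.2],[0,0,-0.54],0.2],
  [[0,0,-6],[0,0,-0.54],0.2],
  [[0,0,-10],[0,0,-0.54],0.2],
])

```text
time: 11.8
tcp_pos: [0.536, 0.0893, 0.1244]
eef_rot: [0.0, 0.198, 0.98, 0.0]
contact_force: [-0.1, 0.2, -1.1]
width: 0.456
finger_force: 63.9
```

step_arm([
  [[0,0,-20],[0,0,0],0.2],
  [[0,0,-45],[0,0,0],0.2],
  [[0,0,-80],[0,0,0],0.2],
  [[0,0,-120],[0,0,0],0.2],
  [[0,0,-120],[0,0,0],0.2],
])

```text
time: 12.3
tcp_pos: [0.5384, 0.0898, 0.25]
eef_rot: [0.004, 0.198, 0.98, 0.002]
contact_force: [0.6, 0.1, -2.5]
width: 0.459
finger_force: 64.0
```

Run:
```python
from h import *
s=robot.get_state(); print(s['tcp_pos'],s['eef_rot'].round(3),s['joint_positions'].round(2),s['width'],s['finger_force'],s['contact_force'])
c=imaging.get_calibration('top'); print(onplane(c,[(340,168),(441,160),(452,246),(349,255),(320,131),(376,136),(396,207)],.028).round(3))
w,d,cw=grab('wrist'); save('w6.png',w)
v,u=np.indices(d.shape); P=atdepth(cw,np.c_[u.ravel(),v.ravel()],d.ravel()).reshape(d.shape+(3,))
hsv=cv2.cvtColor(w,cv2.COLOR_RGB2HSV); b=(hsv[...,0]>103)&(hsv[...,0]<127)&(hsv[...,1]>110)&(d<.25)&(d>.05)
k=P[b]; print('cap zs',np.percentile(k[:,2],[1,10,50,99]).round(3),k.mean(0).round(3))
```

```text
[0.53841453 0.08976723 0.25004231] [0.004 0.198 0.98  0.002] [-0.57  0.12  0.35  1.62 -0.04  1.4   0.96] 0.45940310515834426 63.96556735038757 [ 0.64982901  0.11165483 -2.46002845]
[[ 0.667 -0.106  0.028]
 [ 0.682 -0.388  0.028]
 [ 0.442 -0.4    0.028]
 [ 0.424 -0.12   0.028]
 [ 0.775 -0.055  0.028]
 [ 0.756 -0.212  0.028]
 [ 0.553 -0.256  0.028]]
cap zs [0.253 0.275 0.305 0.375] [0.526 0.093 0.296]
```

View pics/w6.png

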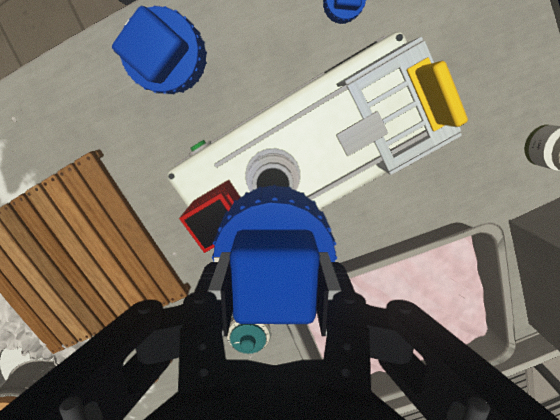

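The view shows the cap held between the pads, the bare neck ring at (272,170) and the board at (90,250). Board centre is about (0.554, −0.254). Carrying the cap there.

step_arm([
  [[-8,-18,0],[0,0,0],0.2],
  [[-22,-50,0],[0,0,0],0.2],
  [[-40,-90,0],[0,0,0],0.2],
  [[-58,-130,0],[0,0,0],0.2],
  [[-76,-170,0],[0,0,0],0.2],
  [[-94,-210,0],[0,0,0],0.2],
  [[-112,-250,0],[0,0,0],0.2],
  [[-126,-285,0],[0,0,0],0.2],
  [[-134,-302,20],[0,0,0],0.2],
  [[-134,-302,50],[0,0,0],0.2],
  [[-134,-302,80],[0,0,0],0.2],
  [[-134,-302,110],[0,0,0],0.2],
])

```text
time: 13.55
tcp_pos: [0.5427, -0.2408, 0.1318]
eef_rot: [-0.001, 0.197, 0.98, 0.0]
contact_force: [1.0, -0.2, -2.5]
width: 0.453
finger_force: 63.9
```

step_arm([
  [[0,0,30],[0,0,0],0.2],
  [[0,0,55],[0,0,0],0.2],
  [[0,0,65],[0,0,0],0.2],
  [[0,0,65],[0,0,0],0.2],
])

```text
time: 13.95
tcp_pos: [0.5422, -0.2405, 0.0674]
eef_rot: [-0.002, 0.197, 0.98, 0.0]
contact_force: [-1.0, 0.3, -0.7]
width: 0.448
finger_force: 63.8
```

```bash
cat > chk.py <<'E'
from h import *
s=robot.get_state(); print(s['time'],s['tcp_pos'].round(4),s['eef_rot'].round(3),s['joint_positions'].round(2),s['finger_force'],s['contact_force'].round(1))
p,d,c=grab('side'); save('side_%d.png'%(s['time']*10),p[200:420,160:440])
hsv=cv2.cvtColor(p,cv2.COLOR_RGB2HSV); v,u=np.indices(d.shape); P=atdepth(c,np.c_[u.ravel(),v.ravel()],d.ravel()).reshape(d.shape+(3,))
k=P[(hsv[...,0]>103)&(hsv[...,0]<127)&(hsv[...,1]>110)&(P[...,1]<-.12)]
print('cap',len(k),'min',np.percentile(k,1,axis=0).round(4),'max',np.percentile(k,99,axis=0).round(4))
E
python3 chk.py
```

```text
13.95 [ 0.5422 -0.2405  0.0674] [-0.002  0.197  0.98   0.   ] [-0.11  0.41  0.56  1.72 -0.24  1.08  1.7 ] 63.81649732589722 [-1.   0.3 -0.7]
cap 577 min [ 0.5119 -0.7652  0.0676] max [ 0.5964 -0.2261  0.8393]
```

step_arm([
  [[0,0,14],[0,0,0],0.2],
  [[0,0,26],[0,0,0],0.2],
  [[0,0,29],[0,0,0],0.2],
  [[0,0,31],[0,0,0],0.2],
  [[0,0,31],[0,0,0],0.2],
])

```text
time: 14.5
tcp_pos: [0.5434, -0.241, 0.038]
eef_rot: [-0.0, 0.196, 0.981, 0.0]
contact_force: [1.2, -1.0, -1.9]
width: 0.455
finger_force: 63.8
```

```bash
sed -i 's/(P\[...,1\]<-.12)/(P[...,1]<-.12)\&(P[...,1]>-.4)\&(d>0)/' chk.py; python3 chk.py
```

```text
14.5 [ 0.5434 -0.241   0.038 ] [-0.     0.196  0.981  0.   ] [-0.1   0.44  0.54  1.75 -0.26  1.03  1.72] 63.817259073257446 [ 1.2 -1.  -1.9]
cap 547 min [ 0.5128 -0.2755  0.0391] max [ 0.5751 -0.2278  0.1118]
```

step_arm([
  [[0,0,1.5],[0,0,0],0.2],
  [[0,0,3],[0,0,0],0.2],
  [[0,0,3],[0,0,0],0.2],
])

```text
time: 14.85
tcp_pos: [0.5434, -0.2409, 0.035]
eef_rot: [-0.0, 0.196, 0.981, 0.0]
contact_force: [-0.1, 0.4, -2.2]
width: 0.459
finger_force: 63.8
```

step_arm([
  [[0,0,1],[0,0,0],0.2],
  [[0,0,1.5],[0,0,0],0.2],
  [[0,0,1.5],[0,0,0],0.2],
])

```text
time: 15.15
tcp_pos: [0.5435, -0.241, 0.034]
eef_rot: [0.0, 0.196, 0.981, 0.0]
contact_force: [-2.2, 0.4, 3.9]
width: 0.457
finger_force: 64.6
```

Contact at +3.9 N. Releasing, then lifting.

step_arm([
  [[0,0,0],[0,0,0],0.6],
  [[0,0,0],[0,0,0],0.65],
  [[0,0,0],[0,0,0],0.65],
  [[0,0,-20],[0,0,0],0.65],
  [[0,0,-60],[0,0,0],0.65],
  [[0,0,-110],[0,0,0],0.65],
  [[0,0,-160],[0,0,0],0.65],
  [[0,0,-200],[0,0,0],0.65],
  [[0,0,-200],[0,0,0],0.65],
])

```text
time: 16.05
tcp_pos: [0.5457, -0.2424, 0.2396]
eef_rot: [0.005, 0.196, 0.981, -0.0]
contact_force: [-0.1, -1.1, -0.9]
width: 0.649
finger_force: 0.0
```

```bash
python3 chk.py
python3 - <<'E'
from h import *
p,d,c=grab('wrist')
hsv=cv2.cvtColor(p,cv2.COLOR_RGB2HSV); v,u=np.indices(d.shape); P=atdepth(c,np.c_[u.ravel(),v.ravel()],d.ravel()).reshape(d.shape+(3,))
b=(hsv[...,0]>103)&(hsv[...,0]<127)&(hsv[...,1]>110)&(P[...,1]<-.12)
for lo,hi in((.08,.11),(.055,.075)):
    k=P[b&(P[...,2]>lo)&(P[...,2]<hi)]; print(len(k),k.mean(0).round(4),np.median(k[:,2]),k[:,2].std(),cv2.minAreaRect((k[:,:2]*1000).astype(np.float32)))
E
```

```text
16.05 [ 0.5457 -0.2424  0.2396] [ 0.005  0.196  0.981 -0.   ] [-0.15  0.27  0.6   1.51 -0.15  1.4   1.64] 0.0 [-0.1 -1.1 -0.9]
cap 772 min [ 0.5121 -0.2748  0.0355] max [ 0.575  -0.2231  0.0937]
1389 [ 0.5405 -0.2402  0.0898] 0.09013118166288783 0.001710642332718096 ((541.9635620117188, -240.71231079101562), (40.111244201660156, 40.106082916259766), 66.86404418945312)
1061 [ 0.5334 -0.2367  0.0625] 0.06231326755397278 0.0022170319227056996 ((541.2858276367188, -241.02206420898438), (65.462890625, 66.05671691894531), 89.76414489746094)
```

The cap stands upright at (0.542, −0.241), top at 0.090, with the fingers off it. On to the handle.

step_arm([
  [[18,36,0],[0,0,-0.05],0.65],
  [[37,75,0],[0,0,-0.1],0.65],
  [[57,115,0],[0,0,-0.15],0.65],
  [[77,155,0],[0,0,-0.2],0.65],
  [[97,195,0],[0,0,-0.25],0.65],
  [[117,235,0],[0,0,-0.3],0.65],
  [[137,276,0],[0,0,-0.35],0.65],
  [[157,317,0],[0,0,-0.4],0.65],
  [[177,357,0],[0,0,-0.45],0.65],
  [[197,397,0],[0,0,-0.5],0.65],
  [[212,427,0],[0,0,-0.532],0.65],
  [[222,447,0],[0,0,-0.532],0.65],
])

```text
time: 17.35
tcp_pos: [0.5087, 0.26, 0.2314]
eef_rot: [-0.002, -0.071, 0.997, -0.0]
contact_force: [0.5, -0.3, -0.6]
width: 0.653
finger_force: 0.0
```

step_arm([
  [[0,0,0],[0,0,0],0.65],
  [[0,0,0],[0,0,0],0.65],
])

```text
time: 17.55
tcp_pos: [0.5099, 0.2566, 0.2319]
eef_rot: [-0.001, -0.069, 0.998, -0.001]
contact_force: [0.6, 0.3, 1.3]
width: 0.651
finger_force: 0.0
```

```bash
cat > hd.py <<'E'
from tips import *
from mw import meas
s=robot.get_state(); print(s['eef_rot'].round(4)); t=s['tcp_pos']
p,d,c=tips(t[0],t[1],lo=.13); save('wh%d.png'%(s['time']*10),p); meas(p,d,c)
E
python3 hd.py
```

```text
[-1.100e-03 -6.880e-02  9.976e-01 -8.000e-04]
17.55 [0.5099 0.2566 0.2319] 0.651 0.0 [0.6 0.3 1.3] j7 [-0.72  0.19  0.2   1.57 -0.04  1.39  1.19]
grip 0
flange 0
handle 948 z 0.1671 rect [510.6 257.7  55.2  11.7   7.7] circ [510.6 257.4  27.7]
deck [511.2 240.3 520.4 423.2  81.7]
```

step_arm([
  [[0,0,40],[0,0,0],0.65],
  [[0,0,80],[0,0,0],0.65],
  [[0,0,110],[0,0,0],0.65],
  [[0,0,123],[0,0,0],0.65],
  [[0,0,128],[0,0,0],0.65],
  [[0,0,128],[0,0,0],0.0],
  [[0,0,128],[0,0,0],0.0],
  [[0,0,128],[0,0,0],0.0],
  [[0,0,128],[0,0,0],0.0],
  [[0,0,128],[0,0,0],0.0],
  [[0,0,128],[0,0,0],0.0],
])

```text
time: 18.7
tcp_pos: [0.5113, 0.2575, 0.1072]
eef_rot: [0.001, -0.069, 0.998, 0.001]
contact_force: [-1.7, -0.4, 6.7]
width: 0.133
finger_force: 59.6
```

step_arm([
  [[0,-5,-3],[0,0,0],0.0],
  [[0,-15,-3],[0,0,0],0.0],
  [[0,-28,-3],[0,0,0],0.0],
  [[0,-42,-3],[0,0,0],0.0],
  [[0,-56,-3],[0,0,0],0.0],
  [[0,-70,-3],[0,0,0],0.0],
  [[0,-84,-3],[0,0,0],0.0],
  [[0,-98,-3],[0,0,0],0.0],
  [[0,-110,-3],[0,0,0],0.0],
  [[0,-110,-3],[0,0,0],0.0],
])

```text
time: 19.7
tcp_pos: [0.5266, 0.1457, 0.1073]
eef_rot: [0.001, -0.067, 0.998, -0.001]
contact_force: [12.0, 0.1, -19.1]
width: 0.129
finger_force: 61.3
```

```bash
python3 hd.py
```

```text
[ 7.000e-04 -6.740e-02  9.977e-01 -7.000e-04]
19.7 [0.5266 0.1457 0.1073] 0.129 61.25003457069397 [ 12.    0.1 -19.1] j7 [-0.58  0.23  0.26  1.8  -0.06  1.12  1.4 ]
  z 0.145 112 x 0.513 0.522 y 0.127 0.162
  z 0.15 216 x 0.513 0.522 y 0.126 0.163
  z 0.155 277 x 0.513 0.522 y 0.126 0.163
  z 0.16 323 x 0.509 0.542 y 0.126 0.163
  z 0.165 413 x 0.509 0.542 y 0.126 0.163
  z 0.17 338 x 0.513 0.536 y 0.126 0.163
  z 0.175 550 x 0.513 0.538 y 0.129 0.158
  z 0.18 426 x 0.511 0.534 y 0.118 0.171
  z 0.185 1357 x 0.508 0.54 y 0.107 0.181
  z 0.19 1910 x 0.508 0.54 y 0.104 0.186
  z 0.195 4384 x 0.508 0.542 y 0.099 0.189
  z 0.2 2223 x 0.508 0.543 y 0.097 0.19
grip 0
flange 0
handle 3047 z 0.1672 rect [527.  141.1  56.   20.4   7.5] circ [526.5 145.8  28.2]
deck [528.5 131.7 126.4 293.7   7.8]
```

step_arm([
  [[-1,-5,2],[0,0,0],0.0],
  [[-1,-12,2],[0,0,0],0.0],
  [[-1,-19,2],[0,0,0],0.0],
  [[-1,-24,2],[0,0,0],0.0],
  [[-1,-28,2],[0,0,0],0.0],
  [[-1,-28,2],[0,0,0],0.0],
])

```text
time: 20.35
tcp_pos: [0.5303, 0.1195, 0.1072]
eef_rot: [-0.0, -0.068, 0.998, -0.0]
contact_force: [-5.0, -2.1, 6.5]
width: 0.125
finger_force: 65.1
```

step_arm([
  [[0,-2,0],[0,0,0],0.0],
  [[0,-3,0],[0,0,0],0.0],
  [[0,-4,0],[0,0,0],0.0],
  [[0,-4,0],[0,0,0],0.0],
])

```text
time: 20.75
tcp_pos: [0.5307, 0.1163, 0.1072]
eef_rot: [-0.0, -0.069, 0.998, 0.0]
contact_force: [-6.1, 1.0, 6.8]
width: 0.129
finger_force: 65.1
```

```bash
python3 hd.py
```

```text
[-1.000e-04 -6.850e-02  9.977e-01  2.000e-04]
20.75 [0.5307 0.1163 0.1072] 0.129 65.09796380996704 [-6.1  1.   6.8] j7 [-0.54  0.22  0.27  1.81 -0.07  1.12  1.46]
  z 0.145 106 x 0.517 0.527 y 0.097 0.132
  z 0.15 216 x 0.517 0.527 y 0.096 0.133
  z 0.155 253 x 0.517 0.526 y 0.096 0.133
  z 0.16 304 x 0.517 0.527 y 0.096 0.133
  z 0.165 398 x 0.517 0.546 y 0.096 0.133
  z 0.17 318 x 0.517 0.541 y 0.096 0.133
  z 0.175 561 x 0.517 0.542 y 0.098 0.128
  z 0.18 457 x 0.515 0.538 y 0.088 0.141
  z 0.185 1324 x 0.513 0.543 y 0.077 0.152
  z 0.19 1914 x 0.512 0.545 y 0.073 0.158
  z 0.195 4391 x 0.512 0.547 y 0.071 0.159
  z 0.2 2214 x 0.511 0.547 y 0.068 0.161
grip 0
flange 0
handle 3054 z 0.1671 rect [530.4 115.4  56.   12.6   7.5] circ [530.5 115.6  28.1]
deck [528.6 131.8 126.9 293.6   8. ]
```

step_arm([
  [[0,-2,0],[0,0,0],0.0],
  [[0,-4,0],[0,0,0],0.0],
  [[0,-4,0],[0,0,0],0.0],
  [[0,-4,0],[0,0,0],0.0],
])

```text
time: 21.2
tcp_pos: [0.5309, 0.1148, 0.1072]
eef_rot: [-0.0, -0.069, 0.998, 0.001]
contact_force: [-6.6, 7.8, 5.7]
width: 0.129
finger_force: 65.0
```

step_arm([
  [[0,-3,0],[0,0,0],0.0],
  [[0,-3,0],[0,0,0],0.0],
  [[0,-3,0],[0,0,0],0.0],
])

```text
time: 21.5
tcp_pos: [0.5309, 0.1148, 0.1073]
eef_rot: [-0.0, -0.071, 0.997, 0.003]
contact_force: [-7.1, 16.0, 4.0]
width: 0.129
finger_force: 64.8
```

It is hard against the stop: no motion, and the force went from 8 to 16 N. I'll unload, release and lift.

step_arm([
  [[0,5,0],[0,0,0],0.0],
  [[0,5,0],[0,0,0],0.5],
  [[0,5,0],[0,0,0],0.5],
  [[0,5,0],[0,0,0],0.5],
  [[0,5,-30],[0,0,0],0.5],
  [[0,5,-70],[0,0,0],0.5],
  [[0,5,-110],[0,0,0],0.5],
  [[0,5,-110],[0,0,0],0.5],
])

```text
time: 22.3
tcp_pos: [0.534, 0.1146, 0.2222]
eef_rot: [0.004, -0.068, 0.998, 0.001]
contact_force: [0.0, 0.4, -0.7]
width: 0.504
finger_force: 0.0
```

```bash
python3 hd.py; python3 chk.py; python3 -c "
from h import *
p,d,c=grab('side'); save('fin.png',cv2.resize(p[130:400,180:400],None,fx=2.2,fy=2.2))"
```

```text
[ 0.0043 -0.0681  0.9977  0.0012]
22.3 [0.534  0.1146 0.2222] 0.504 0.0 [ 0.   0.4 -0.7] j7 [-0.55  0.13  0.28  1.66 -0.04  1.35  1.45]
grip 0
flange 0
handle 1014 z 0.1671 rect [530.1 115.3  55.4  11.3   7.6] circ [530.1 115.2  27.8]
deck [575.8 284.9 635.  232.8  72.7]
22.35 [0.5328 0.1145 0.2193] [ 0.003 -0.068  0.998  0.001] [-0.55  0.13  0.28  1.66 -0.04  1.34  1.45] 0.0 [ 0.3  0.1 -1. ]
cap 773 min [ 0.5121 -0.2747  0.0362] max [ 0.575  -0.2232  0.0936]
```

View pics/fin.png

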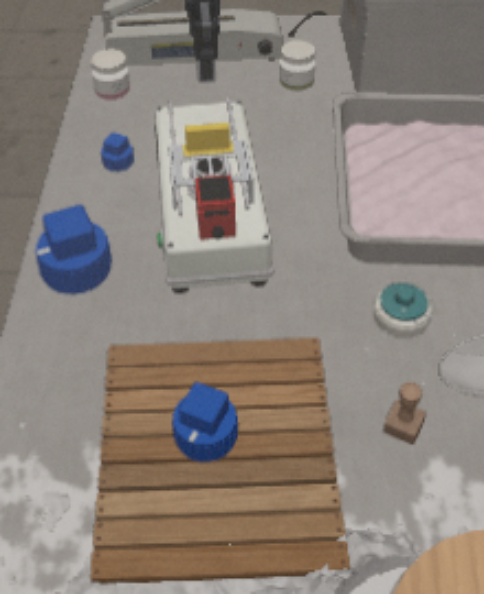

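The final view shows the cap upright on the board at (205,422), the guard over the port against the red switch (handle at (208,137)), and the bystanders unmoved. The handle's mill y is 25.0 mm, which is the closed position. Handing in.

```bash
python3 -c "
from plant import robot
print(robot.hand_in())"
```

```text
the job is handed in; nothing more can be done
None
```

The job is handed in (no verdict came back): the cap is unscrewed and standing upright, let go, on the slatted board, and the feed guard is slid hard against its closed stop, with its tongue in the switch.

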